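# Hold the shutter open on a whetstone find

### The job

Take the long drilled whetstone out of the finds tray, leaving the other finds in the tray, and lay it flat on the white sheet alongside the taped-down scale bar: on the side away from the camera, parallel to the scale, centred on it, with a gap of about 3 cm. Then, and not before, make the time exposure: press the camera's treadle release all the way down with the fingers and keep it down; the shutter is open only while the treadle is held, so finish while still holding it fully pressed. Do not drop the stone, and do not disturb the tweezers, the lens cap and the brush.

Things in the scene. Friction and masses are not known exactly. Their poses are not given: they have to be found in the camera images.
- whetstone_mid (a point): Centre of the long whetstone, a plain grey stone bar 96 mm long (x), 24 mm wide (y) and 18 mm thick (z), 0.1 kg, with an 8 mm hole through its thickness near one end (at x = +40 mm). It starts flat on the tray's floor at any yaw, its hole upright; this point is half-way up, 9 mm over what it lies on.
- whetstone: The same long whetstone as a body; its origin is the centre of its underside, same axes.
- tray_in (a point): Centre of the inner floor of the finds tray, an open grey plastic box 320 mm (x) by 220 mm (y), 45 mm high, walls and floor 4 mm thick, fixed. x and y along its sides; this point lies 4 mm over the table, the rim 41 mm over this point. It stands to one side of the photo board, the treadle release to the other; either way round.
- stub: Broken end of another whetstone, of the same grey stone, only about 50 mm long, 24 mm wide, 18 mm thick, no hole. Stays in the tray. Origin at the centre of its underside.
- sherd_a: Flat potsherd, about 44 by 37 mm, 10 mm thick, in the tray. Origin at the centre of its underside.
- sherd_b: Flat potsherd, about 43 by 37 mm, 8 mm thick, in the tray. Origin at the centre of its underside.
- sherd_c: Flat potsherd, about 46 by 36 mm, 8 mm thick, in the tray. Origin at the centre of its underside.
- sherd_d: Flat potsherd, about 44 by 38 mm, 9 mm thick, in the tray. Origin at the centre of its underside.
- whorl: Clay spindle whorl, double cone 32 mm across, 16 mm high, in the tray. Origin at the centre of its underside.
- flint: Flint lump, about 35 by 27 mm, 15 mm high, in the tray. Origin at the centre of its underside.
- scale_mid (a point): Centre of the black and white scale bar (100 mm long, 15 mm wide, paper thin) taped to the white sheet of the photo board, at the sheet's surface, 19.5 mm over the table. y runs along the scale, x points away from the robot to the camera: the stone belongs at negative x. The board (fixed, 360 by 250 mm) has its centre at x = -60 mm from here. The camera stands low, 360 mm off in +x.
- toe (a point): Point on the ribbed top of the release's treadle, on its middle line, 75 mm from the hinge; it moves with the treadle. x points along the treadle to the hinge, y across, z out of the tread. At rest this point is about 46 mm over the table; pressed straight down here it sinks 13 mm to its stop, about 33 mm over the table. The treadle reaches 19 mm further towards the robot.
- treadle (a joint): Angle of the treadle in rad: 0 up (at rest), 0.18 fully down on its stop. A spring brings it back: it takes about 4 N at the toe point to start and 10 N to reach the stop. The shutter opens at 0.15 and closes when the treadle comes back up.
- pedal: The camera's treadle-type radio release: its treadle is a flat black plate 66 mm wide, sloping up from its hinge (far end) towards the robot, on a fixed grey cast base 125 by 84 mm that is 10 mm high under the toe. Cheeks 32 mm high stand beside its hinge half. Origin under the centre of the base; x towards the hinge end, z up.
- tweezers: Steel tweezers, 120 mm long, 6 mm high, lying across the sheet near the board's robot-side edge, about 185 to 205 mm from the scale. Bystander. Origin at the centre of the underside.
- lens_cap: Black lens cap, 72 mm across, 11 mm high, lying on the table beyond the tray or the release. Bystander. Origin at the centre of the underside.
- brush: Hand brush, 130 mm long, under 30 mm high, lying on the table beyond the tray or the release. Bystander.
There are look-alikes about, which are no part of the job. What is shaped like the sherd_a but purple or yellow is not meant.

How it is judged (in metres and radians):
On the way, in this order (a step that is already met when the one before it is completed fails the run):
1. the long whetstone lies flat alongside the scale on the side away from the camera, and is let go (x of whetstone_mid in the frame of scale_mid between -0.075 and -0.027 m and y of whetstone_mid in the frame of scale_mid between -0.02 and 0.02 m and z of whetstone_mid in the frame of scale_mid between 0.005 and 0.013 m and angle between the x axis of whetstone_mid and the y axis of scale_mid, either way round below 0.14 rad and angle between the z axis of whetstone_mid and the z axis of scale_mid, either way round below 0.14 rad and contact force between whetstone and the arm below 0.05 N and contact force between whetstone and the fingers below 0.05 N and linear speed of whetstone below 0.02 m/s), for 0.3 s.
2. the treadle is pressed fully down with the fingers (x of whetstone_mid in the frame of scale_mid between -0.075 and -0.027 m and y of whetstone_mid in the frame of scale_mid between -0.02 and 0.02 m and z of whetstone_mid in the frame of scale_mid between 0.005 and 0.013 m and angle between the x axis of whetstone_mid and the y axis of scale_mid, either way round below 0.14 rad and angle between the z axis of whetstone_mid and the z axis of scale_mid, either way round below 0.14 rad and value of joint treadle above 0.15 rad and contact force between treadle and the fingers above 2 N), for 0.3 s.
At the end, for the whole second after the job is handed in: Whetstone untouched, flat on the sheet on the side of the scale away from the camera: parallel within 8 degrees, its middle 27 to 75 mm from the scale's middle line, within 20 mm of centred; fingers hold the treadle down at 0.15 rad or more, with 2 N or more; the other seven finds are in the tray (all of step 2 and contact force between whetstone and the arm below 0.05 N and contact force between whetstone and the fingers below 0.05 N and linear speed of whetstone below 0.02 m/s and x of stub in the frame of tray_in between -0.16 and 0.16 m and y of stub in the frame of tray_in between -0.11 and 0.11 m and z of each of stub, sherd_a, sherd_b, sherd_c, sherd_d, whorl, flint in the frame of tray_in below 0.04 m and x of sherd_a in the frame of tray_in between -0.16 and 0.16 m and y of sherd_a in the frame of tray_in between -0.11 and 0.11 m and x of sherd_b in the frame of tray_in between -0.16 and 0.16 m and y of sherd_b in the frame of tray_in between -0.11 and 0.11 m and x of sherd_c in the frame of tray_in between -0.16 and 0.16 m and y of sherd_c in the frame of tray_in between -0.11 and 0.11 m and x of sherd_d in the frame of tray_in between -0.16 and 0.16 m and y of sherd_d in the frame of tray_in between -0.11 and 0.11 m and x of whorl in the frame of tray_in between -0.16 and 0.16 m and y of whorl in the frame of tray_in between -0.11 and 0.11 m and x of flint in the frame of tray_in between -0.16 and 0.16 m and y of flint in the frame of tray_in between -0.11 and 0.11 m); the arm keeps its last pose, push and grip.
It fails at once if the treadle is pressed (beyond a third of its travel) before the whetstone is in place, spoiling a frame (value of joint treadle above 0.06 rad and not (x of whetstone_mid in the frame of scale_mid between -0.075 and -0.027 m and y of whetstone_mid in the frame of scale_mid between -0.02 and 0.02 m and z of whetstone_mid in the frame of scale_mid between 0.005 and 0.013 m and angle between the x axis of whetstone_mid and the y axis of scale_mid, either way round below 0.14 rad and angle between the z axis of whetstone_mid and the z axis of scale_mid, either way round below 0.14 rad)).
It fails at once if the whetstone is dropped (falls freely with its middle over 75 mm above the table) (height (world z) of whetstone_mid above 0.075 m and contact force between whetstone and the fingers below 0.01 N and linear speed of whetstone above 0.4 m/s).
It fails at once if the tweezers is disturbed (moved over 20 mm) (distance of tweezers from where it was at the start of the episode above 0.02 m).
It fails at once if the lens cap is disturbed (moved over 20 mm) (distance of lens_cap from where it was at the start of the episode above 0.02 m).
It fails at once if the brush is disturbed (moved over 20 mm) (distance of brush from where it was at the start of the episode above 0.02 m).
It also fails if it takes over 58 s, if anything falls off the work surface, if the arm or the gripper's body presses on something with over 40 N, if the wrist force passes 120 N, or if a joint passes its speed limit or range.

### The arm

A 6-joint arm with a two-finger parallel gripper is mounted at the origin on the work surface. World frame = base frame: x ahead of the robot, y to its left, z up, the work surface at z = 0. Lengths are in m, angles in degrees, forces in N, time in s.
With the tool pointing down it reaches from about 0.4 to 0.825 m from the base axis. Payload 7 kg.
Tool frame: the origin (TCP) lies midway between the tips of the shut fingers; the grasp point (between the pads) lies 19 mm behind it (ctrl.grip_point_offset is the distance from the TCP to the grasp point, in m); x points along the fingers, y is the direction in which the jaws open and shut, and the axes are right-handed (so a half turn about x gives the same grasp; the last joint's range is limited). The gripper opens to 88 mm and grips with 3 to 60 N. Pads are 19 mm wide; open, the fingers measure 130 mm over their backs; the gripper's body (78 mm by 193 mm) begins 47 mm behind the grasp point.
Start: joints at [86.694, 20.546, 0.682, 0, -70.136, -16.507], TCP at [0.229, 0.635, 0.202] pointing down, gripper open.
Joint ranges: [-176.03, 176.03], [-82.01, 121.73], [-58.28, 71.71], [-173.87, 95.51], [-174.79, -0.11], [-173.66, 173.66]. Speed limits (degrees/s): [136.94, 136.94, 172.46, 180, 180, 180].

### API

Orientations are given as [roll, pitch, yaw] about the fixed x, y, z axes, in that order (R = Rz(yaw) Ry(pitch) Rx(roll)).
In Python, from plant import ctrl gives the robot as it stands.
- The arm moves only by the tool drive_tool, never from a script. Its argument "plan" is a list of rows, each a list of 3 entries, a list of its own where there are three numbers: the shift along the tool's x, y, z in m, then the turn, a rotation vector about the tool's x, y, z in degrees, then the opening, from 0 (shut) to 1 (fully open). In form: [[[dx, dy, dz], [wx, wy, wz], grip], ...]. A call has 1 to 20 rows; each row is the pose to reach, as a shift and turn from the pose measured when the call began, along the tool's axes at that moment; what a row does not reach only later rows make up. A row lasts 1/12 s, in which the tool goes at most 41.7 mm and 7.16 degrees, less where a joint would pass 70% of its speed; a pose out of reach is approached as far as the arm can. A call with a gripper value outside its range is refused whole. The fingers move at their own pace and stop on an object; the grip force is fixed at half the most. Time passes only in rows, so rows that repeat a pose let the fingers close. It gives the time, the measured TCP pose, the force and the opening at its end, in the units of the state.
- ctrl.get_obs(): the state, without advancing time (a new reading comes with each control period).
- ctrl.snapshot(name): name is "side" or "top" or "wrist"; returns the picture (480x640x3 uint8, blue, green, red); there is no depth.
- ctrl.get_calibration(name): a dict with "fx", "fy", "cx", "cy" (pixels), "R" (3x3) and "t" (3): a world point X has camera coordinates R X + t. Camera axes: x right, y down, z forward; pixel columns grow to the right and rows downward; lengths in m; the calibration is good to about 2 mm. A picture is of the moment at which its call begins: read the wrist's pose just before it. get_calibration takes no time and is no camera call; for the wrist camera it gives the pose at the moment of the call.
- ctrl.close_job(): hands the job in, once; it reports no verdict.
Trained networks look in the newest picture that a camera, given by its name, has taken for a name from the list of things; names that differ only in an ending like _2 or _b are one class to them, and where a whole thing is asked for, a point or a joint stands for the part that bears it (a point fixed in the world has none). Each returns a list of dicts, best first, with "confidence" (0 to 1); they miss things now and then, are a little off and sometimes report something else, mostly with a low value. They report only what shows in the picture. A call takes as long as a camera call. They do not tell look-alikes from the thing itself.
- ctrl.cut_out(camera, name): "pixels" (480x640 bool, what is visible of it) and "pixel" ([column, row] in pixels, amid what is visible of it).
- ctrl.landmark_of(camera, name): "pixel" ([column, row] in pixels: a listed point, or the origin of a listed thing).
The state is a dict: "clock": time; "joint_pos": joint angles; "qvel": joint speeds; "tau": joint torques, N m; "tool_pos": TCP position; "orientation": TCP orientation; "force": force on the tool from outside, world axes, zero at the start; "moment": the same for the moment, N m; "opening": finger opening in m.
Only numpy, scipy, OpenCV 4.12 (cv2) and the standard library are available. Lean on these libraries where they do the work, as an engineer would, in place of code of your own. Each camera call takes 0.05 s, during which the arm holds its last target. There are 200 camera calls.

## Working session

There is one attempt and no reset: what is moved stays moved. The work goes in short steps, Python scripts to look and compute and a tool call to move; the robot and the scene stay as the last step left them, time stands still between calls to the robot, and variables do not carry over. Pictures are saved under pics/ and viewed, about 8 in all and at most 12, crops included, and the job is handed in when it is done.

Besides the shell and the picture viewer there is one more tool, called after "Emit:" as name(argument=value, ...) on one line, values as JSON. drive_tool: Moves the arm, as the interface text tells. Its arguments: {"type":"object","properties":{"plan":{"type":"array","items":{"type":"array"}}},"required":["plan"]}

```bash
mkdir -p pics; cat > h.py <<'E'
import numpy as np, cv2
from plant import ctrl
from scipy.spatial.transform import Rotation as Ro
def ray(cam,px,z,cal=None):
    c=cal or ctrl.get_calibration(cam); R=np.array(c["R"]);t=np.array(c["t"])
    d=R.T@np.array([(px[0]-c["cx"])/c["fx"],(px[1]-c["cy"])/c["fy"],1]); o=-R.T@t
    return o+d*(z-o[2])/d[2]
def proj(cam,X,cal=None):
    c=cal or ctrl.get_calibration(cam); p=np.array(c["R"])@np.array(X)+np.array(c["t"])
    return np.array([c["fx"]*p[0]/p[2]+c["cx"],c["fy"]*p[1]/p[2]+c["cy"]])
E
python3 - <<'E'
from h import *
np.set_printoptions(precision=4,suppress=True)
o=ctrl.get_obs();print({k:np.round(v,3) for k,v in o.items()})
a=ctrl.snapshot("top");cv2.imwrite("pics/top.png",a)
for n,z in [("whetstone_mid",.013),("tray_in",.004),("scale_mid",.0195),("toe",.046),("stub",.004),("tweezers",.0195),("lens_cap",0),("brush",0),("pedal",0)]:
    for d in ctrl.landmark_of("top",n)[:3]: print(n,round(d["confidence"],2),np.round(d["pixel"]),ray("top",d["pixel"],z))
b=ctrl.snapshot("side");cv2.imwrite("pics/side.png",b)
E
```

```text
{'clock': np.float64(0.0), 'joint_pos': array([ 86.693,  20.592,   0.632,  -0.02 , -70.135, -16.506]), 'qvel': array([-0.027, -0.056,  0.008, -0.02 , -0.057,  0.004]), 'tau': array([  0.004, -58.272,  29.305,   6.997,   0.007,  -0.   ]), 'tool_pos': array([0.229, 0.635, 0.201]), 'orientation': array([  95.438,   89.903, -104.382]), 'force': array([-0.162,  0.917,  1.11 ]), 'moment': array([ 0.014, -0.014, -0.012]), 'opening': np.float64(0.087)}
whetstone_mid 0.93 [231. 242.] [0.5374 0.2865 0.013 ]
tray_in 0.79 [223. 272.] [0.4653 0.304  0.004 ]
scale_mid 0.72 [342. 209.] [0.6283 0.0142 0.0195]
scale_mid 0.37 [187. 319.] [0.3479 0.3784 0.0195]
toe 0.76 [484. 291.] [ 0.4297 -0.3227  0.046 ]
stub 0.77 [219. 298.] [0.3993 0.309  0.004 ]
tweezers 0.73 [338. 287.] [0.4324 0.0209 0.0195]
lens_cap 0.68 [441. 171.] [ 0.7402 -0.2417  0.    ]
lens_cap 0.47 [256. 162.] [0.7553 0.239  0.    ]
lens_cap 0.39 [485. 292.] [ 0.4294 -0.3406  0.    ]
brush 0.79 [255. 162.] [0.7553 0.2406 0.    ]
pedal 0.87 [476. 276.] [ 0.4703 -0.3213  0.    ]
```

View pics/top.png

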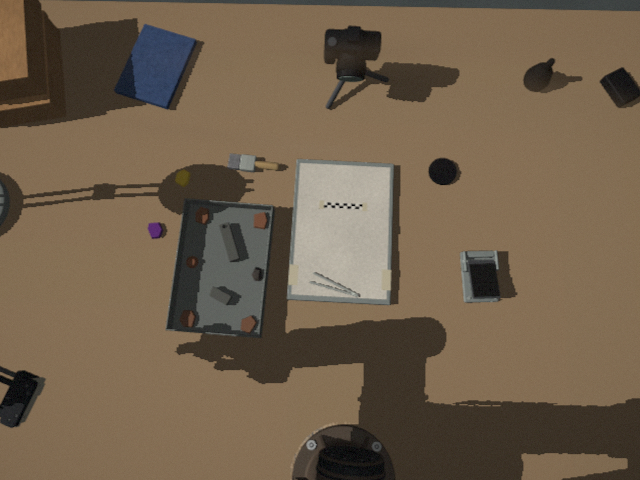

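The top view shows the stone at (231,242) pointing mostly along world x, the stub at (222,295), the scale at (343,206), tweezers near (335,285), the release at (480,276), and the brush and cap beyond.

```bash
python3 - <<'E'
from h import *
np.set_printoptions(precision=4,suppress=True)
def axis(cam,mask,z):
    cal=ctrl.get_calibration(cam)
    ys,xs=np.nonzero(mask); P=np.array([ray(cam,(x,y),z,cal)[:2] for x,y in zip(xs,ys)],np.float32)
    r=cv2.minAreaRect(P); b=cv2.boxPoints(r); e=[b[1]-b[0],b[2]-b[1]]; e=max(e,key=np.linalg.norm)
    return np.array(r[0]),np.array(r[1]),np.degrees(np.arctan2(e[1],e[0])),P.mean(0)
a=ctrl.snapshot("top")
for d in ctrl.cut_out("top","whetstone")[:3]: print(d["confidence"],d["pixel"],axis("top",d["pixels"],.022))
for d in ctrl.cut_out("top","treadle")[:2]: print("tr",d["confidence"],d["pixel"],axis("top",d["pixels"],.04))
for d in ctrl.cut_out("top","tray_in")[:1]: print("tray",axis("top",d["pixels"],.03))
g=cv2.cvtColor(a,cv2.COLOR_BGR2GRAY); m=np.zeros_like(g,bool); m[195:220,315:375]=g[195:220,315:375]<100
print("scale",m.sum(),axis("top",m,.0195))
o=ctrl.get_obs();R=Ro.from_euler("xyz",o["orientation"],degrees=True).as_matrix();print(R)
cal=ctrl.get_calibration("wrist");Rc=np.array(cal["R"]);print("cam in tool",R.T@(-Rc.T@cal["t"]-o["tool_pos"]),Rc@R)
E
```

```text
0.63 [228.7, 242.3] (array([0.5389, 0.2887]), array([0.0954, 0.0243]), np.float32(20.8348), array([0.5388, 0.289 ], dtype=float32))
tr 0.74 [482.1, 279.2] (array([ 0.4588, -0.3266]), array([0.0939, 0.067 ]), np.float32(5.3563833), array([ 0.4578, -0.3262], dtype=float32))
tr 0.69 [248.1, 161.4] (array([0.7355, 0.2365]), array([0.128 , 0.0451]), np.float32(84.60409), array([0.7367, 0.247 ], dtype=float32))
tray (array([0.4784, 0.3028]), array([0.2307, 0.3264]), np.float32(-3.3011072), array([0.4723, 0.3033], dtype=float32))
scale 61 (array([0.6375, 0.0119]), array([0.0925, 0.0125]), np.float32(87.609955), array([0.6373, 0.0123], dtype=float32))
[[-0.     -0.339  -0.9408]
 [ 0.     -0.9408  0.339 ]
 [-1.      0.      0.    ]]
cam in tool [-0.1827  0.0004 -0.0674] [[-0.0008  1.     -0.0007]
 [-0.2499  0.0004  0.9683]
 [ 0.9683  0.001   0.2499]]
```

View pics/side.png

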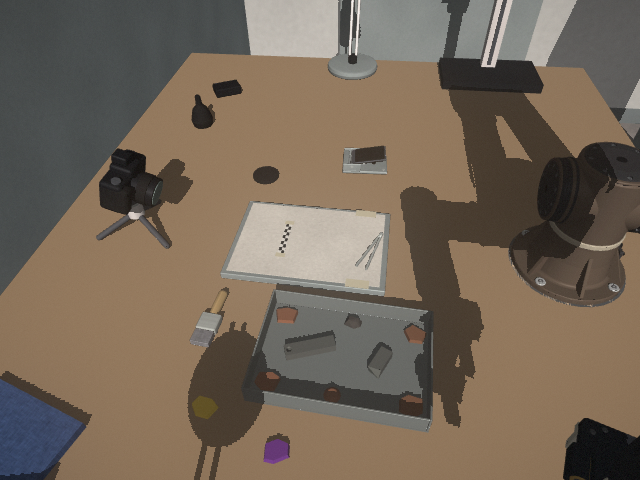

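Emit:
drive_tool(plan=[[[0,0.05,-0.1],[-10,0,0],1],[[0,0.1,-0.2],[-20,0,0],1],[[0,0.16,-0.3],[-30,0,0],1],[[0,0.22,-0.409],[-40.6,0,0],1],[[0,0.22,-0.409],[-40.6,0,0],1],[[0,0.22,-0.409],[-40.6,0,0],1],[[0,0.22,-0.409],[-40.6,0,0],1],[[0,0.22,-0.409],[-40.6,0,0],1],[[0,0.22,-0.409],[-40.6,0,0],1],[[0,0.22,-0.409],[-40.6,0,0],1],[[0,0.22,-0.409],[-40.6,0,0],1],[[0,0.22,-0.409],[-40.6,0,0],1],[[0,0.22,-0.409],[-40.6,0,0],1],[[0,0.22,-0.409],[-40.6,0,0],1],[[0,0.22,-0.409],[-40.6,0,0],1],[[0,0.22,-0.409],[-40.6,0,0],1]])

```text
clock: 2.08
tool_pos: [0.5384, 0.2904, 0.2023]
orientation: [-127.2, 90.0, 73.7]
force: [0.4, -0.4, -0.7]
opening: 0.0877
```

The side view shows the workspace clear, with the stone at (310,344) and its hole at the brush end. Now a wrist look.

```bash
cat >> h.py <<'E'
np.set_printoptions(precision=4,suppress=True)
def axis(cam,mask,z,cal=None):
    cal=cal or ctrl.get_calibration(cam)
    ys,xs=np.nonzero(mask); P=np.array([ray(cam,(x,y),z,cal)[:2] for x,y in zip(xs,ys)],np.float32)
    r=cv2.minAreaRect(P); b=cv2.boxPoints(r); e=[b[1]-b[0],b[2]-b[1]]; e=max(e,key=np.linalg.norm)
    return np.array(r[0]),np.array(r[1]),np.degrees(np.arctan2(e[1],e[0])),P.mean(0)
def pose():
    o=ctrl.get_obs();return np.array(o["tool_pos"]),Ro.from_euler("xyz",o["orientation"],degrees=True).as_matrix()
E
python3 - <<'E'
from h import *
p,R=pose();print(p,R)
a=ctrl.snapshot("wrist");cv2.imwrite("pics/w1.png",a)
for d in ctrl.cut_out("wrist","whetstone")[:3]: print(d["confidence"],d["pixel"],axis("wrist",d["pixels"],.022))
for d in ctrl.landmark_of("wrist","whetstone_mid")[:3]: print(d["confidence"],ray("wrist",d["pixel"],.013))
E
```

```text
[0.5384 0.2904 0.2023] [[ 0.0001  0.3563 -0.9344]
 [ 0.0003 -0.9344 -0.3563]
 [-1.     -0.0002 -0.0002]]
0.89 [324.2, 213.3] (array([0.5411, 0.2896]), array([0.0968, 0.024 ]), np.float32(19.53956), array([0.5413, 0.2898], dtype=float32))
0.71 [0.5403 0.2886 0.013 ]
```

View pics/w1.png

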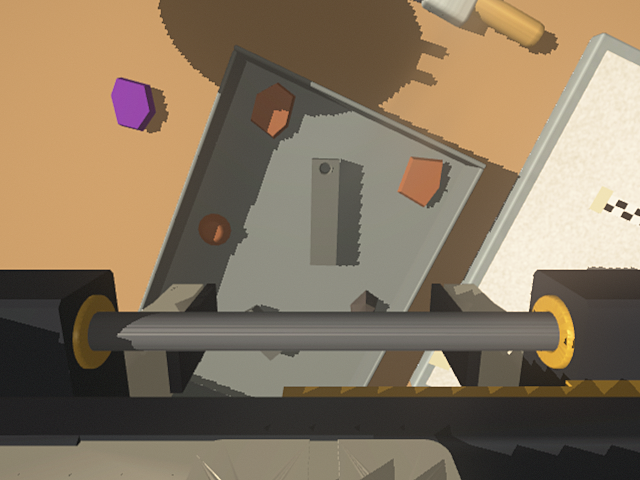

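The wrist view shows the stone upright at (325,212), aligned with the jaws; a sherd at (422,180) lies close, so I descend with half-open jaws.

Emit:
drive_tool(plan=[[[0.03,0.002,-0.002],[1,0,0],0.55],[[0.06,0.002,-0.002],[1,0,0],0.55],[[0.09,0.002,-0.002],[1,0,0],0.55],[[0.115,0.002,-0.002],[1,0,0],0.55],[[0.13,0.002,-0.002],[1,0,0],0.55],[[0.14,0.002,-0.002],[1,0,0],0.55],[[0.14,0.002,-0.002],[1,0,0],0.55]])

```text
clock: 2.82
tool_pos: [0.5397, 0.2889, 0.0601]
orientation: [20.0, 89.8, -140.1]
force: [-0.1, -0.3, 0.0]
opening: 0.0498
```

```bash
python3 - <<'E'
from h import *
p,R=pose();print(p,R,ctrl.get_obs()["opening"])
a=ctrl.snapshot("wrist");cv2.imwrite("pics/w2.png",a)
for d in ctrl.cut_out("wrist","whetstone")[:1]: print(d["confidence"],d["pixel"],axis("wrist",d["pixels"],.022))
E
```

```text
[0.5397 0.2889 0.0601] [[-0.0026  0.3407 -0.9402]
 [-0.0022 -0.9402 -0.3407]
 [-1.      0.0012  0.0032]] 0.04984764004664733
0.73 [322.0, 241.8] (array([0.5502, 0.2934]), array([0.0805, 0.0243]), np.float32(19.61351), array([0.5511, 0.2938], dtype=float32))
```

View pics/w2.png

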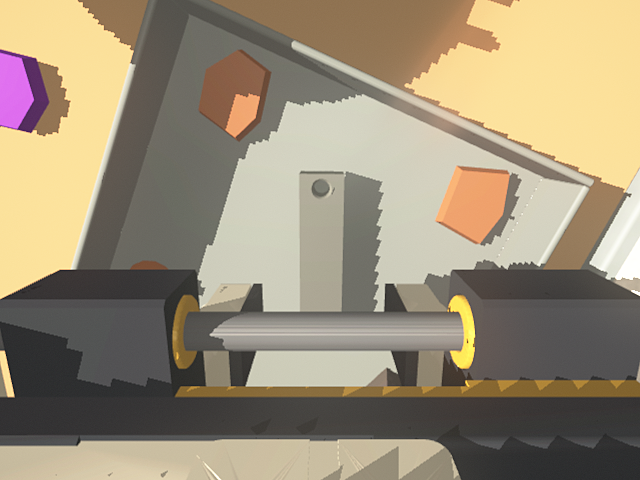

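The stone is centred between the fingers and aligned (far end at (322,172)). Descending and gripping.

Emit:
drive_tool(plan=[[[0.02,0,-0.003],[0,0,0],0.55],[[0.04,0,-0.003],[0,0,0],0.55],[[0.05,0,-0.003],[0,0,0],0.55],[[0.053,0,-0.003],[0,0,0],0.55],[[0.053,0,-0.003],[0,0,0],0.55],[[0.053,0,-0.003],[0,0,0],0],[[0.053,0,-0.003],[0,0,0],0],[[0.053,0,-0.003],[0,0,0],0],[[0.053,0,-0.003],[0,0,0],0],[[0.053,0,-0.003],[0,0,0],0],[[0.053,0,-0.003],[0,0,0],0],[[0.053,0,-0.003],[0,0,0],0]])

```text
clock: 3.92
tool_pos: [0.5442, 0.2909, 0.01]
orientation: [-173.1, 89.9, 26.9]
force: [0.4, -1.6, -1.1]
opening: 0.0076
```

The opening is 7.6 mm, smaller than the stone, so something is off. Looking.

```bash
python3 - <<'E'
from h import *
p,R=pose();print(p,R,ctrl.get_obs()["opening"],ctrl.get_obs()["force"])
a=ctrl.snapshot("wrist");b=ctrl.snapshot("side")
c=cv2.resize(b[280:440,220:460],None,fx=2.2,fy=2.2)
w=cv2.resize(a,(480,360));o=np.zeros((360,480+c.shape[1]-200,3),np.uint8)
o=np.hstack([w[:, 80:400], cv2.resize(c,(480,360))]);cv2.imwrite("pics/w3.png",o)
E
```

```text
[0.5442 0.2909 0.01  ] [[ 0.0008  0.3409 -0.9401]
 [ 0.0004 -0.9401 -0.3409]
 [-1.     -0.0001 -0.0009]] 0.0076178628368768625 [ 0.3547 -1.5873 -1.1234]
```

View pics/w3.png

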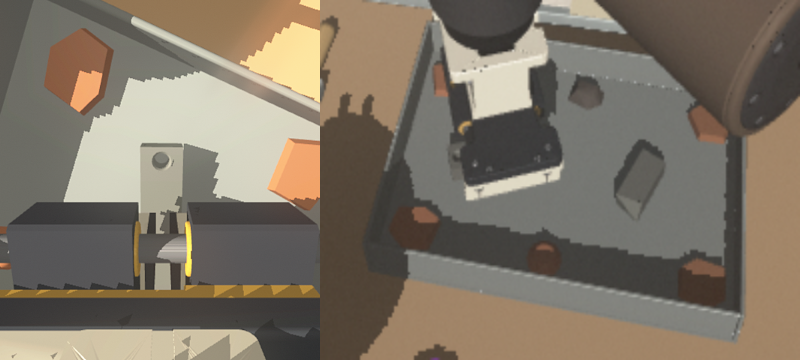

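```bash
python3 - <<'E'
from h import *
a=ctrl.snapshot("wrist");cv2.imwrite("pics/w4.png",cv2.resize(a[170:400,190:450],None,fx=2.5,fy=2.5))
print(ray("wrist",(322,191),.022), "px of expected far end", proj("wrist",(0.5881,.3069,.022)), "tcp px",proj("wrist",(.5442,.2909,.022)))
for d in ctrl.cut_out("wrist","whetstone")[:1]: print(d["confidence"],axis("wrist",d["pixels"],.022))
print(ctrl.get_obs()["opening"], ctrl.grip_point_offset)
E
```

```text
[0.5871 0.3062 0.022 ] px of expected far end [321.0964 188.2084] tcp px [321.3414 294.0845]
0.64 (array([0.5445, 0.2909]), array([0.0916, 0.024 ]), np.float32(19.778513), array([0.5664, 0.2986], dtype=float32))
0.0004626432116295342 0.0188
```

View pics/w4.png

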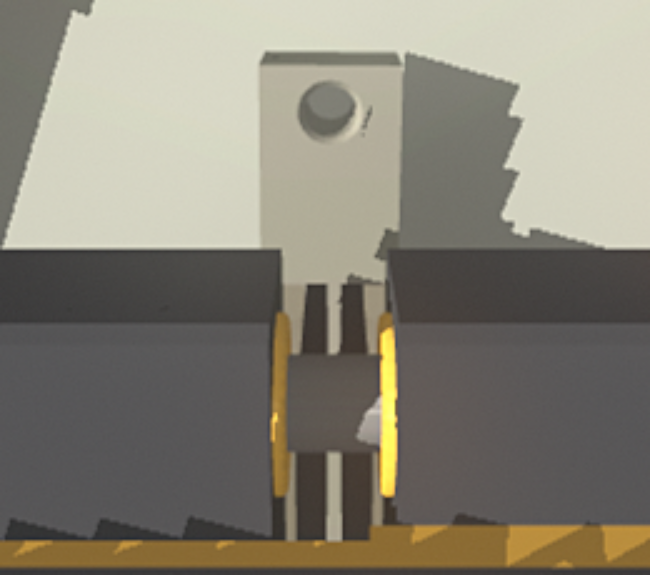

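```bash
python3 - <<'E'
from h import *
p,R=pose();o=ctrl.get_obs();print(p,o["opening"],o["force"])
for back in (0,.006,.012,.019,.03):
  for f in (0,.0095): print(back,f,proj("wrist",p-R[:,0]*back-R[:,2]*f))
E
```

```text
[0.5442 0.2908 0.0099] 0.0004626432116295342 [ 0.0159  0.3036 -0.4768]
0 0 [321.5271 284.733 ]
0 0.0095 [321.5185 265.4623]
0.006 0 [321.4848 289.285 ]
0.006 0.0095 [321.4754 269.469 ]
0.012 0 [321.4398 294.1276]
0.012 0.0095 [321.4296 273.7349]
0.019 0 [321.3836 300.1831]
0.019 0.0095 [321.3722 279.0742]
0.03 0 [321.2858 310.7067]
0.03 0.0095 [321.2722 288.366 ]
```

The fingers have shut apparently above the stone (it lies untouched), although the TCP reads z = 10 mm. I probe gently downward to see where the tips really are.

Emit:
drive_tool(plan=[[[0.001,0,0],[0,0,0],0],[[0.002,0,0],[0,0,0],0],[[0.002,0,0],[0,0,0],0]])

```text
clock: 4.37
tool_pos: [0.544, 0.2907, 0.0075]
orientation: [136.7, 90.0, -23.4]
force: [0.5, -0.8, 0.0]
opening: -0.0002
```

```bash
python3 - <<'E'
from h import *
import plant,inspect
o=ctrl.get_obs();print(o["tool_pos"],o["force"],o["tau"],o["opening"],o["clock"])
b=ctrl.snapshot("top");cv2.imwrite("pics/t2.png",cv2.resize(b[190:350,150:290],None,fx=3,fy=3))
E
```

```text
[0.544  0.2907 0.0075] [ 0.4971 -0.7964  0.0368] [  0.0204 -57.8773  22.0538   5.1986   0.137    0.0001] -0.00015769210312683018 4.3667
```

Emit:
drive_tool(plan=[[[0.002,0,0],[0,0,0],0],[[0.004,0,0],[0,0,0],0],[[0.006,0,0],[0,0,0],0],[[0.006,0,0],[0,0,0],0]])

```text
clock: 4.75
tool_pos: [0.5437, 0.2905, 0.001]
orientation: [38.1, 90.0, -121.9]
force: [-0.2, 0.7, -0.7]
opening: 0.0004
```

View pics/t2.png

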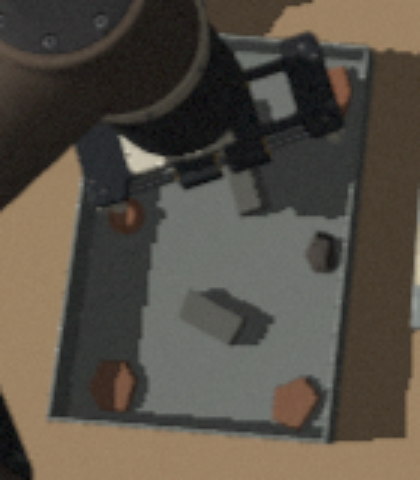

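Emit:
drive_tool(plan=[[[0.0015,0,0],[0,0,0],0],[[0.003,0,0],[0,0,0],0],[[0.0045,0,0],[0,0,0],0],[[0.0045,0,0],[0,0,0],0]])

```text
clock: 5.08
tool_pos: [0.5437, 0.2905, -0.0021]
orientation: [74.2, 90.0, -85.9]
force: [-4.4, -2.3, 13.0]
opening: 0.0007
```

```bash
python3 - <<'E'
from h import *
o=ctrl.get_obs();print(o["tool_pos"],o["force"],o["opening"],o["clock"])
b=ctrl.snapshot("side");cv2.imwrite("pics/s2.png",cv2.resize(b[270:440,220:450],None,fx=3,fy=3))
E
```

```text
[ 0.5437  0.2905 -0.0021] [-4.4052 -2.3292 12.9935] 0.0007202213929114869 5.0833
```

View pics/s2.png

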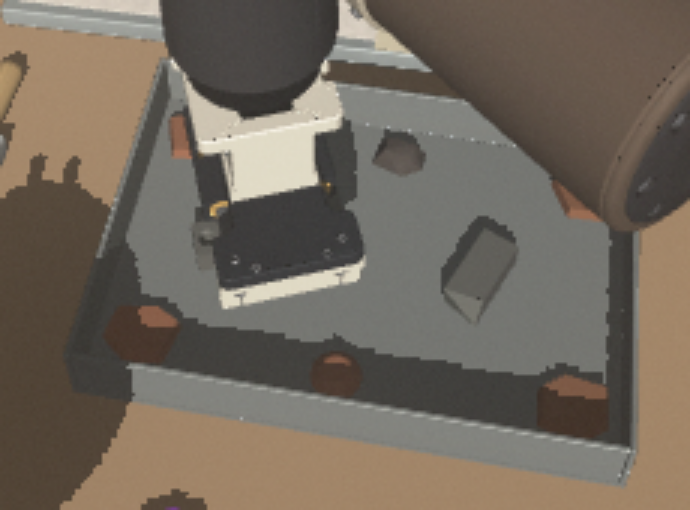

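Contact at reported z = −2 mm, i.e. the true fingertips sit about 24 mm short of the reported TCP. I correct for that: raise, open, and descend to a reported z of −15 mm.

Emit:
drive_tool(plan=[[[-0.015,0,0],[0,0,0],0],[[-0.03,0,0],[0,0,0],0.6],[[-0.03,0,0],[0,0,0],0.6],[[-0.03,0,0],[0,0,0],0.6],[[-0.03,0,0],[0,0,0],0.6],[[-0.03,0,0],[0,0,0],0.6],[[-0.03,0,0],[0,0,0],0.6],[[-0.03,0,0],[0,0,0],0.6],[[-0.015,0,0],[0,0,0],0.6],[[0,0,0],[0,0,0],0.6],[[0.008,0,0],[0,0,0],0.6],[[0.012,0,0],[0,0,0],0.6],[[0.014,0,0],[0,0,0],0.6],[[0.014,0,0],[0,0,0],0.6]])

```text
clock: 6.3
tool_pos: [0.5437, 0.2904, -0.0164]
orientation: [59.0, 89.9, -101.0]
force: [0.2, 1.0, 0.5]
opening: 0.0526
```

Emit:
drive_tool(plan=[[[0,0,0],[0,0,0],0],[[0,0,0],[0,0,0],0],[[0,0,0],[0,0,0],0],[[0,0,0],[0,0,0],0],[[0,0,0],[0,0,0],0],[[0,0,0],[0,0,0],0],[[0,0,0],[0,0,0],0],[[0,0,0],[0,0,0],0],[[0,0,0],[0,0,0],0],[[0,0,0],[0,0,0],0],[[0,0,0],[0,0,0],0]])

```text
clock: 7.22
tool_pos: [0.5439, 0.2906, -0.016]
orientation: [87.1, 90.0, -72.9]
force: [-2.2, -0.8, 5.6]
opening: 0.0238
```

Gripped at 23.8 mm. Lifting, then carrying over the board with the turn.

Emit:
drive_tool(plan=[[[-0.02,0,0],[0,0,0],0],[[-0.05,0,0],[0,0,0],0],[[-0.085,0,0],[0,0,0],0],[[-0.116,0,0],[7,0,0],0],[[-0.116,0.03,0.006],[14,0,0],0],[[-0.116,0.06,0.012],[21,0,0],0],[[-0.116,0.09,0.018],[28,0,0],0],[[-0.116,0.12,0.024],[35,0,0],0],[[-0.116,0.15,0.03],[42,0,0],0],[[-0.116,0.18,0.036],[49,0,0],0],[[-0.116,0.21,0.041],[56,0,0],0],[[-0.116,0.24,0.046],[63,0,0],0],[[-0.116,0.26,0.05],[70,0,0],0],[[-0.116,0.275,0.053],[77,0,0],0],[[-0.116,0.275,0.053],[84,0,0],0],[[-0.116,0.275,0.053],[91,0,0],0],[[-0.116,0.275,0.053],[98,0,0],0],[[-0.116,0.275,0.053],[105,0,0],0],[[-0.116,0.275,0.053],[112.5,0,0],0],[[-0.116,0.275,0.053],[112.5,0,0],0]])

```text
clock: 8.88
tool_pos: [0.5874, 0.0139, 0.0996]
orientation: [135.3, 89.9, -137.6]
force: [0.3, 0.1, -0.9]
opening: 0.0236
```

```bash
python3 - <<'E'
from h import *
p,R=pose();o=ctrl.get_obs();print(p,R,o["opening"],o["force"],o["joint_pos"])
cal=ctrl.get_calibration("wrist");a=ctrl.snapshot("wrist");cv2.imwrite("pics/w5.png",a)
for d in ctrl.cut_out("wrist","whetstone")[:1]: print(d["confidence"],d["pixel"],axis("wrist",d["pixels"],.142,cal))
for c in ("wrist","top"):
  if c=="top": ctrl.snapshot("top")
  for d in ctrl.landmark_of(c,"scale_mid")[:2]: print(c,d["confidence"],d["pixel"],ray(c,d["pixel"],.0195))
E
```

```text
[0.5874 0.0139 0.0996] [[-0.001  -0.9987  0.0505]
 [-0.0009  0.0505  0.9987]
 [-1.      0.001  -0.001 ]] 0.023643345414099168 [ 0.319   0.0547 -0.8575] [ 20.4253  17.3764 -18.4002   0.0357 -54.2952 -23.3407]
0.76 [323.9, 271.4] (array([0.587 , 0.0025]), array([0.0736, 0.0233]), np.float32(86.89587), array([ 0.5867, -0.0033], dtype=float32))
wrist 0.8 [245.3, 237.6] [0.639  0.0079 0.0195]
top 0.19 [485.1, 293.2] [ 0.426  -0.335   0.0195]
```

View pics/w5.png

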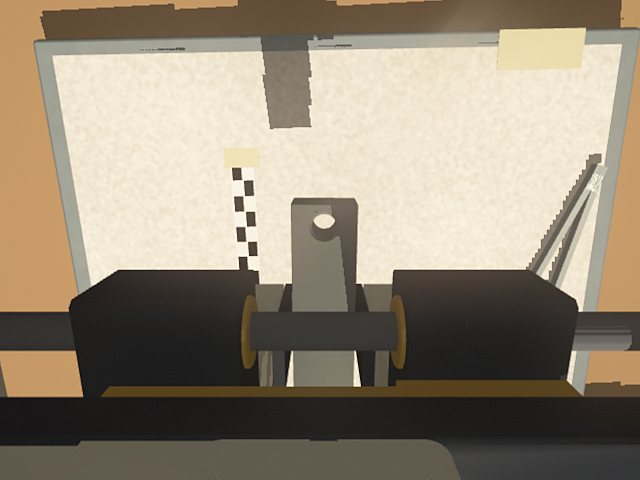

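The stone is held straight in the jaws (far end at (324,200)); the scale runs from (242,167) down. The tweezers at (570,220) are clear of the right side. Compute both positions.

```bash
python3 - <<'E'
from h import *
p,R=pose()
e=ray("wrist",(242,167),.0195); m=ray("wrist",(248.5,268),.0195); u=(m-e)/np.linalg.norm(m-e)
print("scale end",e,"yaw",np.degrees(np.arctan2(u[1],u[0])),"mid",e+.05*u, "seen len",np.linalg.norm(m-e))
for z in (.1376,.1136):
  L=ray("wrist",(291,204),z);Q=ray("wrist",(357,204),z);print("stone end",L,Q,"w",np.linalg.norm(L-Q),"yaw of end edge",np.degrees(np.arctan2(*(Q-L)[1::-1])),"mid",(L+Q)/2+[0.0021,.048,0])
E
```

```text
scale end [ 0.6372 -0.0378  0.0195] yaw 88.6058978007866 mid [0.6385 0.0122 0.0195] seen len 0.06675393826395881
stone end [ 0.5978 -0.0311  0.1376] [ 0.5743 -0.0301  0.1376] w 0.023462987105561817 yaw of end edge 177.66786095943849 mid [0.5882 0.0174 0.1376]
stone end [ 0.5998 -0.0274  0.1136] [ 0.5725 -0.0263  0.1136] w 0.027342937302790617 yaw of end edge 177.66786095943849 mid [0.5883 0.0211 0.1136]
```

Emit:
drive_tool(plan=[[[0.02,0,-0.003],[-0.5,0,0],0],[[0.045,0,-0.003],[-0.5,0,0],0],[[0.065,0,-0.003],[-0.5,0,0],0],[[0.08,0,-0.003],[-0.5,0,0],0],[[0.088,0,-0.003],[-0.5,0,0],0],[[0.093,0,-0.003],[-0.5,0,0],0],[[0.096,0,-0.003],[-0.5,0,0],0],[[0.097,0,-0.003],[-0.5,0,0],0],[[0.097,0,-0.003],[-0.5,0,0],0]])

```text
clock: 9.88
tool_pos: [0.5883, 0.0112, 0.0036]
orientation: [-120.3, 89.9, -32.2]
force: [0.1, 0.1, -1.2]
opening: 0.024
```

Emit:
drive_tool(plan=[[[0.001,0,0],[0,0,0],0],[[0.002,0,0],[0,0,0],0],[[0.003,0,0],[0,0,0],0],[[0.004,0,0],[0,0,0],0],[[0.004,0,0],[0,0,0],0]])

```text
clock: 10.3
tool_pos: [0.5882, 0.0112, -0.0004]
orientation: [-119.1, 89.9, -30.9]
force: [-0.6, 0.5, -0.4]
opening: 0.0236
```

Emit:
drive_tool(plan=[[[0.001,0,0],[0,0,0],0],[[0.002,0,0],[0,0,0],0],[[0.002,0,0],[0,0,0],0]])

```text
clock: 10.55
tool_pos: [0.5882, 0.0112, -0.0005]
orientation: [-116.6, 89.9, -28.4]
force: [-5.8, 2.3, 17.2]
opening: 0.0236
```

Contact with the sheet. Ease off, open, and retract.

Emit:
drive_tool(plan=[[[-0.0005,0,0],[0,0,0],0],[[-0.0005,0,0],[0,0,0],0.5],[[-0.0005,0,0],[0,0,0],0.5],[[-0.0005,0,0],[0,0,0],0.5],[[-0.0005,0,0],[0,0,0],0.5],[[-0.0005,0,0],[0,0,0],0.5],[[-0.0005,0,0],[0,0,0],0.5],[[-0.015,0,0],[0,0,0],0.5],[[-0.04,0,0],[0,0,0],0.5],[[-0.08,0,0],[0,0,0],0.5],[[-0.12,0,0],[0,0,0],0.5],[[-0.16,0,0],[0,0,0],0.5],[[-0.16,0,0],[0,0,0],0.5]])

```text
clock: 11.63
tool_pos: [0.5926, 0.0118, 0.1684]
orientation: [-84.6, 89.2, 3.7]
force: [0.9, 0.1, 0.2]
opening: 0.0438
```

```bash
python3 - <<'E'
from h import *
p,R=pose();o=ctrl.get_obs();print(p,R,o["opening"],o["force"],o["joint_pos"],o["clock"])
cal=ctrl.get_calibration("wrist");a=ctrl.snapshot("wrist");cv2.imwrite("pics/w6.png",a)
for d in ctrl.cut_out("wrist","whetstone")[:1]: print(d["confidence"],d["pixel"],axis("wrist",d["pixels"],.0375,cal))
for d in ctrl.landmark_of("wrist","scale_mid")[:1]: print(d["confidence"],d["pixel"],ray("wrist",d["pixel"],.0195,cal))
for d in ctrl.landmark_of("wrist","whetstone_mid")[:1]: print(d["confidence"],d["pixel"],ray("wrist",d["pixel"],.0285,cal))
E
```

```text
[0.5926 0.0118 0.1684] [[ 0.0141 -0.9995  0.0299]
 [ 0.0009  0.0299  0.9996]
 [-0.9999 -0.0141  0.0013]] 0.04376411831371868 [0.9413 0.1067 0.2251] [ 20.1852  13.7292 -13.647    0.2606 -61.8476 -22.0214] 11.6333
0.55 [333.6, 228.9] (array([0.5885, 0.0135]), array([0.0971, 0.024 ]), np.float32(87.62744), array([0.5886, 0.0127], dtype=float32))
0.8 [269.6, 218.0] [0.6388 0.0067 0.0195]
0.75 [330.0, 225.3] [0.5894 0.0122 0.0285]
```

View pics/w6.png

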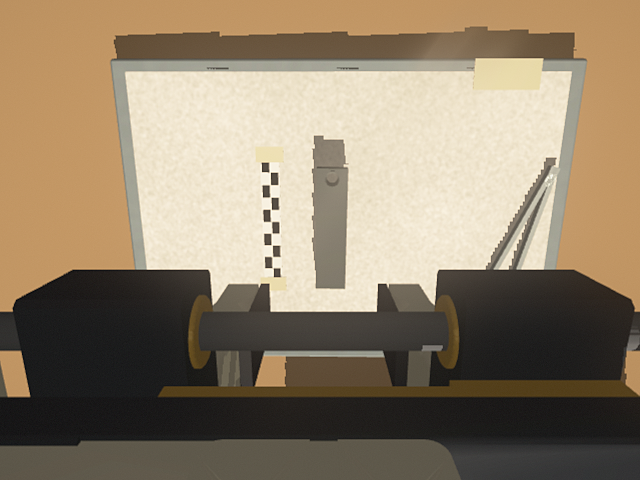

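Stone lies 50 mm from the scale's middle, parallel and centred (stone (331,228), scale (271,220)). Step 1 is good. Now move over the treadle with shut fingers.

Emit:
drive_tool(plan=[[[0,0.016,-0.035],[0,0,0],0],[[0,0.032,-0.07],[0,0,0],0],[[0,0.048,-0.105],[0,0,0],0],[[0,0.064,-0.14],[0,0,0],0],[[0,0.08,-0.175],[0,0,0],0],[[0,0.096,-0.21],[0,0,0],0],[[0,0.112,-0.245],[0,0,0],0],[[0,0.128,-0.28],[0,0,0],0],[[0.02,0.144,-0.315],[0,0,0],0],[[0.05,0.153,-0.343],[0,0,0],0],[[0.07,0.153,-0.343],[0,0,0],0],[[0.076,0.153,-0.343],[0,0,0],0],[[0.076,0.153,-0.343],[0,0,0],0],[[0.076,0.153,-0.343],[0,0,0],0]])

```text
clock: 13.0
tool_pos: [0.4236, -0.3264, 0.0827]
orientation: [113.9, 89.9, -157.8]
force: [0.8, 0.0, 0.5]
opening: 0.0004
```

```bash
python3 - <<'E'
from h import *
p,R=pose();o=ctrl.get_obs();print(p,R,o["opening"],o["force"],o["clock"])
cal=ctrl.get_calibration("wrist");a=ctrl.snapshot("wrist");cv2.imwrite("pics/w7.png",a)
for d in ctrl.landmark_of("wrist","toe")[:2]: print(d["confidence"],d["pixel"],ray("wrist",d["pixel"],.046,cal))
for d in ctrl.cut_out("wrist","treadle")[:1]: print(d["confidence"],d["pixel"],axis("wrist",d["pixels"],.04,cal))
print(proj("wrist",[.43,-.326,.046],cal))
E
```

```text
[ 0.4236 -0.3264  0.0827] [[-0.0014 -0.9995  0.0308]
 [-0.0006  0.0308  0.9995]
 [-1.      0.0014 -0.0006]] 0.00043196301010552313 [0.85   0.0476 0.5367] 13.0
0.63 [308.2, 259.3] [ 0.4321 -0.3289  0.046 ]
0.85 [268.7, 235.0] (array([ 0.458 , -0.3294]), array([0.091 , 0.0649]), np.float32(1.157116), array([ 0.4559, -0.3414], dtype=float32))
[312.1467 264.2494]
```

View pics/w7.png

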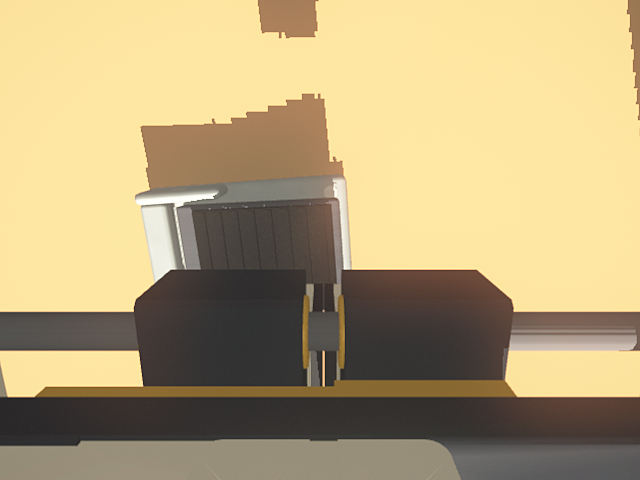

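The treadle is at about (265,240) with its toe by the fingers. Shift 7 mm towards the hinge and press.

Emit:
drive_tool(plan=[[[0.015,-0.007,-0.002],[0,0,0],0],[[0.035,-0.007,-0.002],[0,0,0],0],[[0.05,-0.007,-0.002],[0,0,0],0],[[0.058,-0.007,-0.002],[0,0,0],0],[[0.063,-0.007,-0.002],[0,0,0],0],[[0.067,-0.007,-0.002],[0,0,0],0],[[0.07,-0.007,-0.002],[0,0,0],0],[[0.072,-0.007,-0.002],[0,0,0],0],[[0.074,-0.007,-0.002],[0,0,0],0],[[0.074,-0.007,-0.002],[0,0,0],0]])

```text
clock: 13.98
tool_pos: [0.4307, -0.3285, 0.0109]
orientation: [-171.1, 89.9, -82.8]
force: [-6.3, 2.9, 7.4]
opening: 0.0007
```

Emit:
drive_tool(plan=[[[0.001,0,0],[0,0,0],0],[[0.002,0,0],[0,0,0],0],[[0.003,0,0],[0,0,0],0],[[0.003,0,0],[0,0,0],0]])

```text
clock: 14.32
tool_pos: [0.4305, -0.3285, 0.0093]
orientation: [-168.7, 89.9, -80.4]
force: [-5.0, 1.9, 8.6]
opening: 0.0006
```

Emit:
drive_tool(plan=[[[0.001,0,0],[0,0,0],0],[[0.002,0,0],[0,0,0],0],[[0.003,0,0],[0,0,0],0],[[0.003,0,0],[0,0,0],0]])

```text
clock: 14.65
tool_pos: [0.4305, -0.3285, 0.0086]
orientation: [-161.9, 89.9, -73.5]
force: [-5.9, 5.5, 17.9]
opening: 0.0006
```

The force jumped to 18 N with z nearly unchanged: the stop. A little more push, and hold.

Emit:
drive_tool(plan=[[[0.002,0,0],[0,0,0],0],[[0.003,0,0],[0,0,0],0],[[0.003,0,0],[0,0,0],0],[[0.003,0,0],[0,0,0],0],[[0.003,0,0],[0,0,0],0],[[0.003,0,0],[0,0,0],0],[[0.003,0,0],[0,0,0],0],[[0.003,0,0],[0,0,0],0]])

```text
clock: 15.32
tool_pos: [0.4305, -0.3286, 0.0084]
orientation: [-152.4, 89.8, -64.0]
force: [-8.6, 7.1, 22.8]
opening: 0.0005
```

```bash
python3 - <<'E'
from h import *
b=ctrl.snapshot("side");o=ctrl.get_obs();print(o["tool_pos"],o["force"],o["clock"])
for d in ctrl.landmark_of("side","whetstone_mid")[:2]: print(d["confidence"],d["pixel"],ray("side",d["pixel"],.0285))
for d in ctrl.landmark_of("side","scale_mid")[:2]: print(d["confidence"],d["pixel"],ray("side",d["pixel"],.0195))
cv2.imwrite("pics/s3.png",b)
E
```

```text
[ 0.4305 -0.3286  0.0085] [-8.2351  5.1635 22.4883] 15.3667
0.87 [305.3, 239.5] [0.5853 0.0197 0.0285]
0.69 [417.5, 332.1] [0.337  0.2441 0.0285]
0.77 [283.9, 240.3] [0.6361 0.0188 0.0195]
```

View pics/s3.png

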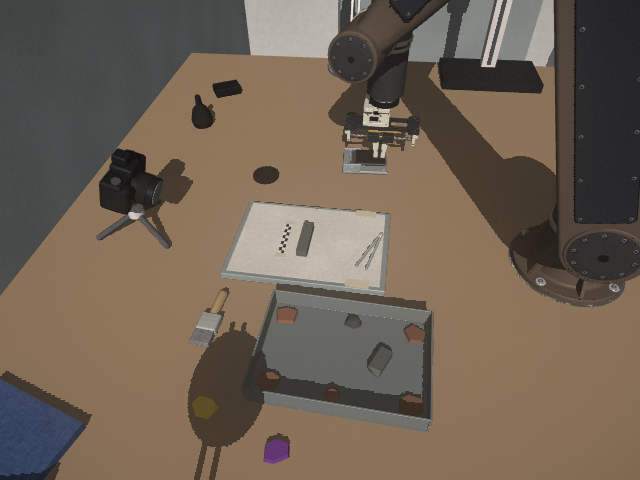

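The side view shows the stone beside the scale at (305,239) and the treadle pressed at (378,158). All seven other finds are in the tray, and the tweezers, cap and brush look unmoved. Handing in.

```bash
python3 -c "
from plant import ctrl
print(ctrl.close_job(), ctrl.get_obs()['force'])"
```

```text
the job is handed in; nothing more can be done
the job is handed in; nothing more can be done
```

I laid the whetstone on the sheet beside the scale, then pressed the treadle to its stop and handed the job in at about 15.4 s while still holding it. No verdict is reported, and I could not read the treadle angle itself.

- **Stone:** the wrist view after release put it about 50 mm from the scale's middle line on the side away from the camera, a gap of about 30 mm. It was parallel within about 1°. The estimates of how well it is centred differed, from about 1 mm to about 5 mm off, all inside the 20 mm allowed.
- **Treadle:** the fingers pushed with about 22 N. The height stopped changing while the force rose, at about 33 mm over the table (corrected height), which matches the stop.
- **Surroundings:** the last side view showed the other seven finds in the tray, and the tweezers, lens cap and brush where they started.

**What disagreed:** my first grasp closed on nothing. The fingertips turned out to be about 24 mm short of the reported TCP, which I found by touching down on the stone. I corrected for this in every later move, and touching down on the sheet and the treadle agreed with it.

I also viewed 12 pictures, the limit, rather than the planned 8.

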